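# Snap the end cap into a sewing-machine drive housing

## Task

Set the orange end cap upright in the round recess of the green drive housing and let go, then take the pusher from its stand and press straight down on the cap's stub with the pusher's nose until the cap has snapped fully home under all four catches; do not push it in with the gripper, and press gently: more than 25 N from the pusher cracks the cap. Then put the pusher back upright in its stand, let go, and leave everything else on the bench alone.

Things in the scene. Friction and masses are not known exactly. Their poses are not given: they have to be found in the camera images.
- housing: Green square drive housing, fixed to the bench: 100 x 100 mm foot, flat top 51 mm above the bench. Origin: centre of its underside; z up. In its top is a round recess 46 mm across with four brass spring catches and, in the middle, a light damped spring plunger. The rigid seat lies hidden 28 to 36 mm above the bench: it differs between housings and can only be felt.
- mouth (a point): Centre of the recess's mouth, level with the housing's top. A cap set in upright rests on the plunger, underside 40.5 mm above the bench; 2 to 4 N push that down. About 4 mm above the seat the catches resist with a peak of 6 to 16 N; 1 to 2 mm above it the cap snaps under them, the force falls away, and it stays on the seat. Let go before, it springs back to 40.5 mm.
- cap: Orange plastic end cap, about 30 g: disc 44 mm across, 8 mm thick, lower edge bevelled to 35 mm across; on it a round flat-topped stub 20 mm across, from 8 to 32 mm above the underside. Origin: centre of the underside; z up along the stub. Starts stub up on the black mat. Cracks if pressed with over 25 N.
- capmat: Black rubber mat on which the cap starts, 90 x 90 x 4 mm, fixed. Origin: centre of its underside.
- pusher: Hand pusher, about 120 g, 115 mm long: white nylon nose 22 mm across (0 to 35 mm from its end), aluminium collar 32 mm across (35 to 41 mm), round dark wooden handle 26 mm across (41 to 115 mm). Origin: centre of the nose's flat end face; z points along it to the handle. Starts upright in the stand, nose down.
- stand: Plywood block 70 x 70 x 40 mm, fixed to the bench, with an upright hole 26 mm across and 38 mm deep from its top for the pusher's nose; the pusher's collar rests on its top, so the nose end then is 5 mm above the bench. Origin: centre of its underside; z up.
- cone_black: Bystander: dark grey thread cone, 60 mm across, 100 mm tall. Origin: centre of its underside.
- cone_olive: Bystander: olive thread cone, 60 mm across, 100 mm tall. Origin: centre of its underside.
- bobbin: Bystander: small wound metal bobbin, 27 mm across, 12 mm tall. Origin: centre of its underside.
- spare_ring: Bystander: dark steel disc, 40 mm across, 10 mm tall. Origin: centre of its underside.
- driver: Bystander: blue-handled screwdriver lying on the bench, about 200 mm long.
- jar: Bystander: glass jar with red cap, 64 mm across, 85 mm tall. Origin: centre of its underside.
- mug: Bystander: white mug, 80 mm across, 90 mm tall. Origin: centre of its underside.
There are look-alikes about, which are no part of the job. Of the things shaped like the cap, the orange one is meant. There is more than one size of the pusher; the one meant has the size given above.

How it is judged:
On the way, in this order (a step that is already met when the one before it is completed fails the run):
1. the cap rests upright in the mouth of the recess let go, not yet pressed in (horizontal distance between cap and housing below 0.004 m and z of cap in the frame of housing between 0.038 and 0.043 m and angle between cap's own z axis and vertical below 0.12 rad and contact force between the fingers and cap below 0.05 N), for 0.2 s.
2. the pusher bears on the cap in the recess, with more than 1 N (horizontal distance between cap and housing below 0.004 m and contact force between pusher and cap above 1 N and angle between pusher's own z axis and vertical below 0.15 rad).
3. the cap is pressed down level to the depth of the seats (horizontal distance between cap and housing below 0.004 m and z of cap in the frame of housing between 0.026 and 0.037 m and angle between cap's own z axis and vertical below 0.06 rad), for 0.2 s.
At the end, for the whole second after the job is handed in: Cap home: within 4 mm of the recess axis, underside 26 to 37 mm above the housing's underside, level within 0.06 rad, at rest. Pusher in its stand: upright within 0.1 rad, centred within 5 mm, nose end under 10 mm above the stand's underside, at rest (all of step 3 and angle between pusher's own z axis and vertical below 0.1 rad and horizontal distance between pusher and stand below 0.005 m and z of pusher in the frame of stand below 0.01 m and linear speed of each of pusher, cap below 0.01 m/s); the robot touches nothing.
It fails at once if the pusher presses on the cap with more than 25 N (contact force between pusher and cap above 25 N).
It fails at once if the gripper itself pushes the cap home (contact force between the fingers and cap above 0.5 N and horizontal distance between cap and housing below 0.01 m and z of cap in the frame of housing below 0.037 m).
It fails at once if a bystander is moved more than 30 mm (distance of any of cone_black, cone_olive, bobbin, spare_ring, driver, jar, mug from where it was at the start of the episode above 0.03 m).
It also fails if it takes over 72 s, if anything falls off the work surface, if the arm or the gripper's body presses on something with over 40 N, if the wrist force passes 120 N, or if a joint passes its speed limit or range.

## Robot

A 6-joint arm with a two-finger parallel gripper is mounted at the origin on the work surface. World frame = base frame: x ahead of the robot, y to its left, z up, the work surface at z = 0. Lengths are in m, angles in rad, forces in N, time in s.
With the tool pointing down it reaches from about 0.325 to 0.775 m from the base axis. Payload 5.5 kg.
Tool frame: the origin (TCP) lies between the finger pads; the fingertips stand 8 mm ahead of it and the grasp point (between the pads) lies 11 mm behind it (tcp_to_tips is the distance from the TCP to the fingertips, in m); z points along the fingers, y is the direction in which the jaws open and shut (so a half turn about z gives the same grasp; the last joint's range is limited). The gripper opens to 88 mm and grips with 3 to 60 N. Pads are 20 mm wide; open, the fingers measure 115 mm over their backs; the gripper's body (75 mm by 178 mm) begins 61 mm behind the grasp point.
Start: joints at [1.272, 0.091, 1.231, -0, 1.82, -0.057], TCP at [0.144, 0.583, 0.231] pointing down, gripper open.
Joint ranges: [-2.87, 2.87], [-0.86, 2.18], [0.17, 2.46], [-1.51, 4.65], [0.06, 2.69], [-2.65, 2.65]. Speed limits (rad/s): [2.57, 2.57, 3.01, 3.14, 3.14, 3.14].

## Interface

Orientations are given as a unit quaternion [w, x, y, z].
In Python, from bench import * gives the robot as it stands. Calls block until the motion is done:
- move_to(position, orientation): joint-space move of the TCP to a pose.
- move_l(position, speed=0.15, orientation=None): straight line of the TCP; orientation=None keeps the orientation; speed is the mean speed in m/s.
- movej(angles): joint-space move.
- gripper_open() and close(): open the fingers fully, or close them until they stop; the grip force is fixed at half the most.
- hold(seconds).
- inverse_kinematics(position, orientation): joint angles nearest the present ones, or None.
- state(): the state.
- get_image(name): name is "side" or "top" or "wrist"; returns a dict with "frame" (400x640x3 uint8, blue, green, red), "depth" (400x640 float32, m along the optical axis (not along the pixel's ray), 0 where there is no reading), "camera_matrix" (3x3 intrinsics, pixels), "view" (4x4, takes a point from world to camera coordinates). Camera axes: x right, y up, looking along -z (the intrinsics and any distortion apply to the point x, -y, -z); pixel columns grow to the right and rows downward; lengths in m; the calibration is good to about 2 mm. A picture is of the moment at which its call begins.
A pose or a line that the arm cannot do raises IKError and nothing moves.
- job_done(): hands the job in, once; it reports no verdict.
The state is a dict: "time": time; "joint_pos": joint angles; "dq": joint speeds; "joint_torque": joint torques, N m; "ee_pos": TCP position; "ee_rot": TCP orientation; "ft_force": force on the tool from outside, world axes, zero at the start; "moment": the same for the moment, N m; "finger_gap": finger opening in m.
Only numpy, scipy, OpenCV 4.12 (cv2) and the standard library are available. Lean on these libraries where they do the work, as an engineer would, in place of code of your own. Each camera call takes 0.05 s, during which the arm holds its last target. There are 200 camera calls.

## Working session

There is one attempt and no reset: what is moved stays moved. The work goes in short steps, each a Python script; the robot and the scene stay as the last script left them, time stands still between calls to the robot, and variables do not carry over. Pictures are saved under pics/ and viewed, about 8 in all and at most 12, crops included, and the job is handed in when it is done.

```bash
ls; mkdir -p pics; cat > h.py <<'E'
from bench import *
import numpy as np, cv2
def snap(name, f):
    im=get_image(name); cv2.imwrite('pics/%s.png'%f, im['frame']); np.savez('pics/%s.npz'%f, **im); return im
def ray(im,u,v):
    K=np.array(im['camera_matrix']); V=np.array(im['view'])
    d=np.linalg.inv(K)@np.array([u,v,1.]); d=np.array([d[0],-d[1],-d[2]])
    R=V[:3,:3]; return -R.T@V[:3,3], R.T@d
def onplane(im,u,v,z):
    o,d=ray(im,u,v); return o+d*(z-o[2])/d[2]
def bydepth(im,u,v):
    o,d=ray(im,u,v); return o+d*float(im['depth'][int(v),int(u)])
E
python3 - <<'E'
from h import *
a=snap('top','top0'); b=snap('side','side0')
s=state(); print(s['ee_pos'],s['ee_rot'],s['ft_force'],s['finger_gap'],s['time'])
print(a['camera_matrix'],ray(a,320,200),ray(b,320,200))
E
```

```text
pics
[0.14358682 0.58229365 0.22961852] [-1.62331771e-04  1.20598711e-01  9.92700937e-01 -8.80356628e-04] [-0.32172721  0.57872107  0.23867368] 0.08790123059515215 0.1
[[412.02923829   0.         314.58791245]
 [  0.         412.02923829 194.21997724]
 [  0.           0.           1.        ]] (array([ 0.47972226, -0.03903391,  0.9244963 ]), array([ 0.10229042, -0.00399861, -0.99493216])) (array([0.55102469, 0.86066297, 0.68870104]), array([ 0.02531799, -0.82131396, -0.5702224 ]))
```

View pics/top0.png

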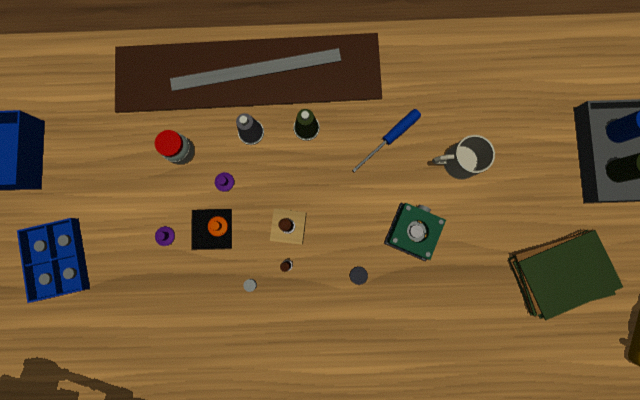

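View pics/side0.png

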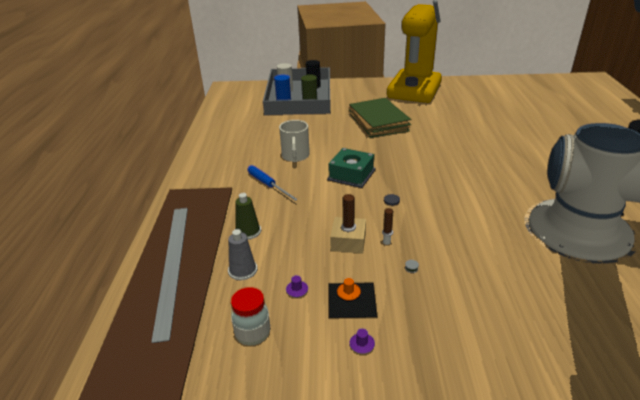

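Top view: orange cap at (217,226) on the black mat; look-alikes are the purple caps at (224,182) and (165,236). The pusher stands in the plywood block at (287,226), with a smaller one free-standing at (287,265). The housing is at (416,231). In the side view the same things are at cap (348,290), pusher (348,212), small pusher (388,222) and housing (352,166). Next I'll measure from both views with depth.

```bash
python3 - <<'E'
import os
from h import *
def load(f): return dict(np.load('pics/%s.npz'%f))
T=load('top0'); S=load('side0')
def cloud(im,box,hs):
    x0,y0,x1,y1=box; hsv=cv2.cvtColor(im['frame'],cv2.COLOR_BGR2HSV)
    m=cv2.inRange(hsv,*[np.array(h,np.uint8) for h in hs]); P=[]
    for v in range(y0,y1):
        for u in range(x0,x1):
            if m[v,u] and im['depth'][v,u]>0: P.append(bydepth(im,u,v))
    return np.array(P)
def show(n,P):
    print(n,len(P)); 
    if len(P): print('  min',np.percentile(P,2,0).round(4),'max',np.percentile(P,98,0).round(4),'med',np.median(P,0).round(4))
    return P
org=((5,150,60),(20,255,255)); anyc=((0,0,0),(180,255,255)); grn=((70,80,20),(95,255,255))
for n,im,b in(('capT',T,(200,210,236,245)),('capS',S,(330,270,368,310))):
    P=show(n,cloud(im,b,org)); 
    Q=P[P[:,2]>P[:,2].max()-.008]; show(n+' stubtop',Q)
for n,im,b in(('houT',T,(380,195,450,265)),('houS',S,(325,140,380,190))):
    P=show(n,cloud(im,b,grn)); Q=P[(P[:,2]>.04)]; show(n+' top',Q)
    r=cv2.minAreaRect((Q[:,:2]*1000).astype(np.float32)); print(r)
for n,im,b in(('pushT',T,(265,205,312,248)),('pushS',S,(325,190,372,255))):
    P=cloud(im,b,anyc); 
    for lo,hi in((.03,.043),(.05,.1),(.11,.14)):
        Q=P[(P[:,2]>lo)&(P[:,2]<hi)]; show(n+str((lo,hi)),Q)
        if len(Q)>5: print(cv2.minAreaRect((Q[:,:2]*1000).astype(np.float32)))
c=np.hstack([cv2.resize(T['frame'][205:270,150:320],None,fx=4,fy=4,interpolation=2),]); d=cv2.resize(T['frame'][195:265,380:450],None,fx=4,fy=4,interpolation=2)
e=cv2.resize(S['frame'][185:310,320:420],None,fx=3,fy=3,interpolation=2)
W=np.zeros((560,700,3),np.uint8); W[:260,:680]=c; W[270:550,:280]=d; W[270:550,300:600]=e[:280]; cv2.imwrite('pics/crop0.png',W)
E
```

```text
capT 397
  min [ 0.4953  0.1497 -0.0039] max [0.5519 0.2073 0.0363] med [0.5222 0.1815 0.01  ]
capT stubtop 68
  min [0.5131 0.1794 0.0312] max [0.5304 0.1967 0.0383] med [0.5219 0.1879 0.0345]
capS 416
  min [ 0.503   0.1471 -0.0007] max [0.5451 0.2106 0.0372] med [0.5246 0.1962 0.0121]
capS stubtop 82
  min [0.5155 0.1819 0.0306] max [0.5325 0.2012 0.038 ] med [0.5246 0.1936 0.0355]
houT 1443
  min [ 0.4476 -0.2922  0.0434] max [ 0.5463 -0.1934  0.0529] med [ 0.4968 -0.2441  0.0497]
houT top 1423
  min [ 0.4482 -0.2924  0.0458] max [ 0.5462 -0.1937  0.0529] med [ 0.4968 -0.2448  0.0497]
((498.0516662597656, -245.12185668945312), (91.14582824707031, 91.75579071044922), 64.8647689819336)
houS 1026
  min [ 0.4485 -0.282   0.0125] max [ 0.553  -0.184   0.0529] med [ 0.5024 -0.2138  0.0457]
houS top 619
  min [ 0.4506 -0.2849  0.041 ] max [ 0.5493 -0.1857  0.0531] med [ 0.4998 -0.2297  0.0499]
((499.0994873046875, -239.15631103515625), (93.20682525634766, 89.4242172241211), 63.837074279785156)
pushT(0.03, 0.043) 866
  min [ 0.4821 -0.0067  0.0355] max [0.5516 0.0644 0.0422] med [0.5153 
[... 445 characters left out ...]
8.928836822509766), (24.306678771972656, 24.580434799194336), 25.809144973754883)
pushS(0.03, 0.043) 612
  min [ 0.4838 -0.0012  0.0312] max [0.5554 0.0703 0.0421] med [0.5201 0.0474 0.0394]
((518.9150390625, 32.197513580322266), (73.5794677734375, 70.41585540771484), 81.75377655029297)
pushS(0.05, 0.1) 249
  min [0.5062 0.03   0.0511] max [0.5315 0.0464 0.0988] med [0.5193 0.0416 0.0753]
((519.3616333007812, 38.77033233642578), (18.322383880615234, 25.65038299560547), 86.00713348388672)
pushS(0.11, 0.14) 111
  min [0.5068 0.0214 0.1104] max [0.5313 0.0462 0.1216] med [0.5191 0.038  0.1188]
((519.3220825195312, 32.965301513671875), (23.407588958740234, 26.465749740600586), 37.69635009765625)
```

View pics/crop0.png

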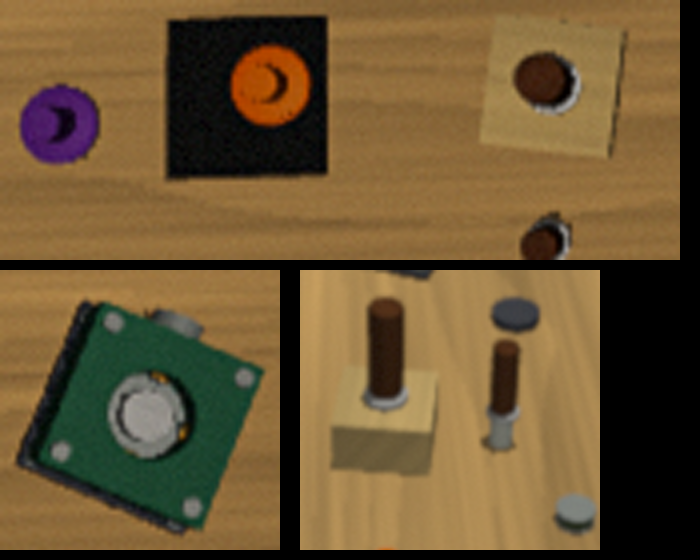

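The crop confirms the choice: orange cap, stub up. The meant pusher sits in the plywood stand with its collar on the block. The thin one beside it is the small look-alike. Top and side views differ by about 4 mm, so I'll refine from near with the wrist camera.

```bash
python3 - <<'E'
from h import *
Q=[0,0,1,0]
for n,p in(('w_cap1',(.523,.190,.22)),('w_cap2',(.483,.190,.22)),('w_push1',(.5175,.031,.27)),('w_push2',(.4775,.031,.27)),('w_hou1',(.4985,-.243,.22)),('w_hou2',(.4585,-.243,.22))):
    move_to(p,Q); hold(.2); im=snap('wrist',n); s=state(); print(n,s['time'],s['ee_pos'].round(4),ray(im,320,200)[0].round(4),s['joint_pos'].round(2))
a=[cv2.resize(cv2.imread('pics/%s.png'%n),(400,250)) for n in('w_cap1','w_push1','w_hou1','w_hou2')]
cv2.imwrite('pics/w4.png',np.vstack([np.hstack(a[:2]),np.hstack(a[2:])]))
E
```

```text
w_cap1 2.3167 [0.5228 0.1906 0.22  ] [0.4463 0.1903 0.3743] [ 0.29 -0.03  1.37  0.    1.8  -1.28]
w_cap2 2.85 [0.4835 0.1899 0.2197] [0.407  0.1897 0.3742] [ 0.31 -0.13  1.47 -0.    1.8  -1.26]
w_push1 3.8167 [0.5173 0.0324 0.2694] [0.4409 0.0319 0.4237] [-0.   -0.12  1.37  0.    1.89 -1.58]
w_push2 4.35 [0.4779 0.0312 0.2696] [0.4015 0.0309 0.424 ] [-0.01 -0.22  1.46  0.    1.9  -1.58]
w_hou1 5.6833 [ 0.4989 -0.2419  0.2206] [ 0.4224 -0.2422  0.3749] [-0.51 -0.03  1.38  0.    1.8  -2.09]
w_hou2 6.2167 [ 0.4591 -0.2428  0.2198] [ 0.3826 -0.2431  0.3742] [-0.55 -0.13  1.47  0.    1.8  -2.12]
```

View pics/w4.png

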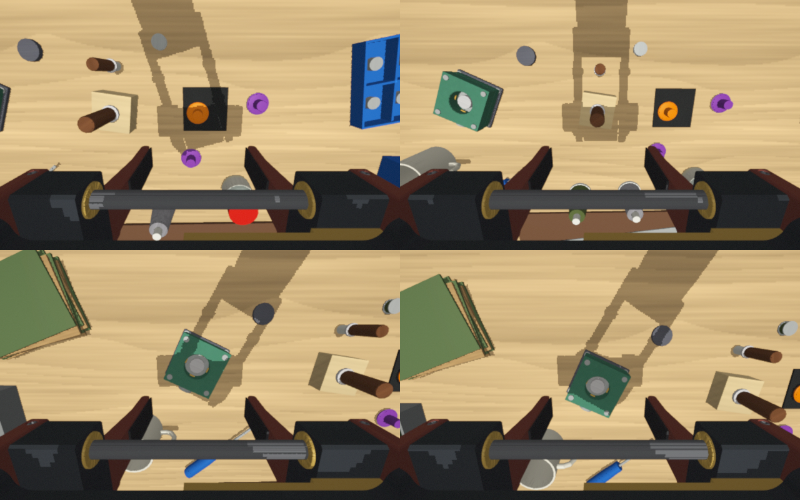

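Wrist views (half scale in a 2x2 sheet): the cap is at about (198,112) in the first, the pusher top at (597,114) in the second, and the housing recess at (197,365) and (597,385). Now near measurements from both wrist places, with heights from depth and from triangulation.

```bash
cat > m.py <<'E'
from h import *
def load(f): return dict(np.load('pics/%s.npz'%f))
def world(im):
    v,u=np.mgrid[:400,:640]; K=im['camera_matrix'];V=im['view']
    d=np.stack([(u-K[0,2])/K[0,0],-(v-K[1,2])/K[1,1],-np.ones_like(u,float)],-1)
    R=V[:3,:3]; return -R.T@V[:3,3]+(d*im['depth'][...,None])@R
def region(im,W,c,r,lo,hi,col=None):
    m=(np.hypot(W[...,0]-c[0],W[...,1]-c[1])<r)&(W[...,2]>lo)&(W[...,2]<hi)&(im['depth']>0)
    if col: m&=cv2.inRange(cv2.cvtColor(im['frame'],cv2.COLOR_BGR2HSV),np.array(col[0],np.uint8),np.array(col[1],np.uint8))>0
    m=cv2.morphologyEx(m.astype(np.uint8),cv2.MORPH_OPEN,np.ones((3,3)))
    n,l,st,ce=cv2.connectedComponentsWithStats(m)
    return (l==1+np.argmax(st[1:,4])) if n>1 else m>0
def circ(im,m,z):
    c,_=cv2.findContours(m.astype(np.uint8),cv2.RETR_EXTERNAL,cv2.CHAIN_APPROX_NONE)
    c=max(c,key=cv2.contourArea)[:,0].astype(float)
    P=np.array([onplane(im,u,v,z)[:2] for u,v in c])
    A=np.c_[2*P,np.ones(len(P))]; s=np.linalg.lstsq(A,(P**2).sum(1),rcond=None)[0]
    e,ax,_=cv2.fitEllipse(c.astype(np.float32))
    return s[:2],np.sqrt(s[2]+s[0]**2+s[1]**2),e,P
def tri(a,pa,b,pb):
    o1,d1=ray(a,*pa);o2,d2=ray(b,*pb)
    t=np.linalg.lstsq(np.c_[d1,-d2],o2-o1,rcond=None)[0]; return (o1+t[0]*d1+o2+t[1]*d2)/2
E
cat > /tmp/a.py <<'E'
from m import *
O=((3,120,50),(22,255,255))
for nm,c,r,lo,hi,z,col in(('w_cap','.523 .190',.03,.029,.045,.036,O),('w_push','.5175 .031',.03,.112,.13,.12,None),('w_push','.5175 .031',.055,.034,.044,.04,None),('w_hou','.4985 -.243',.075,.046,.056,.051,None),('w_hou','.4985 -.243',.02,.03,.0455,.0405,None)):
    c=[float(x) for x in c.split()]; E=[]
    for k in '12':
        im=load(nm+k); W=world(im); m=region(im,W,c,r,lo,hi,col)
        s,R,e,P=circ(im,m,z); zz=W[...,2][m]; E+=[im,e]
        rc=cv2.minAreaRect((P*1000).astype(np.float32))
        print(nm+k,z,'centre',s.round(4),'r',R.round(4),'z med',np.median(zz).round(4),'px',np.round(e,1),m.sum(),'rect',np.round(rc[0],1),np.round(rc[1],1),round(rc[2],1))
    print('   tri',tri(*E).round(4))
# disc of cap: whole orange
for k in '12':
    im=load('w_cap'+k);W=world(im);m=region(im,W,(.523,.19),.035,.008,.02,O);s,R,e,P=circ(im,m,.012);print('disc',s.round(4),R.round(4),np.median(W[...,2][m]).round(4))
E
python3 /tmp/a.py
```

```text
w_cap1 0.036 centre [0.5219 0.189 ] r 0.0096 z med 0.0361 px [316.  184.7] 232 rect [522.2 188.9] [19.1 18.7] 0.0
w_cap2 0.036 centre [0.5215 0.189 ] r 0.0096 z med 0.0361 px [316.7 216.4] 214 rect [521.6 188.7] [18.1 19. ] 90.0
   tri [0.5227 0.189  0.0324]
w_push1 0.12 centre [0.5158 0.0302] r 0.0125 z med 0.1201 px [315.4 191.6] 462 rect [515.8  30.4] [24.9 24.3] 0.1
w_push2 0.12 centre [0.5152 0.0303] r 0.0126 z med 0.1201 px [316.7 225.9] 426 rect [515.4  30.1] [25.1 25.5] 90.0
   tri [0.517  0.0303 0.1149]
w_push1 0.04 centre [0.5161 0.0304] r 0.0355 z med 0.0403 px [315.8 176.3] 2050 rect [516.7  30.3] [70.  70.7] 81.6
w_push2 0.04 centre [0.5161 0.0304] r 0.0357 z med 0.0403 px [316.9 205. ] 1870 rect [516.5  30.4] [70.  71.2] 81.8
   tri [0.5144 0.0304 0.042 ]
w_hou1 0.051 centre [ 0.4978 -0.2449] r 0.0526 z med 0.0513 px [314.8 185. ] 5404 rect [ 498.  -244.9] [92.  92.5] 64.8
w_hou2 0.051 centre [ 0.4977 -0.2448] r 0.0527 z med 0.0513 px [315.8 219.1] 4974 rect [ 497.7 -244.8] [92.1 93.2] 64.8
   tri [ 0.4955 -0.2448  0.0503]
w_hou1 0.0405 centre [ 0.4972 -0.2447] r 0.0133 z med 0.0409 px [315.  184.4] 448 rect [ 497.3 -244.8] [27.1 25.4] 0.1
w_hou2 0.0405 centre [ 0.4965 -0.2448] r 0.0141 z med 0.0406 px [315.7 217. ] 452 rect [ 496.5 -244.5] [30.  26.2] 0.0
   tri [ 0.4985 -0.2448  0.034 ]
disc [0.5223 0.1889] 0.0212 0.012
disc [0.5216 0.1889] 0.0186 0.012
```

Both wrist places agree: cap (0.522, 0.189), stand and pusher (0.516, 0.030), recess (0.4975, -0.2448). Heights match the text. Picking the cap by its stub.

```bash
cat > /tmp/b.py <<'E'
from m import *
Q=[0,0,1,0]
move_to((.522,.189,.10),Q); move_l((.522,.189,.024),.08); hold(.2); s=state(); print(s['ee_pos'].round(4),s['ft_force'].round(2))
close(); hold(.2); s=state(); print(s['finger_gap'],s['ee_pos'].round(4),s['ft_force'].round(2))
move_l((.522,.189,.12),.1); hold(.2); s=state(); print(s['finger_gap'],s['ee_pos'].round(4),s['ft_force'].round(2),s['time'])
im=snap('wrist','g_w'); snap('side','g_s')
cv2.imwrite('pics/g.png',np.vstack([im['frame'][100:],cv2.imread('pics/g_s.png')[150:350]]))
E
python3 /tmp/b.py
```

```text
[0.5223 0.1891 0.0246] [0.51 0.45 0.43]
0.0189528905499058 [0.522 0.189 0.024] [-1.15 -0.02  0.69]
0.019442837349442913 [0.5217 0.1889 0.1192] [-0.77 -0.15  0.12] 11.7417
```

View pics/g.png

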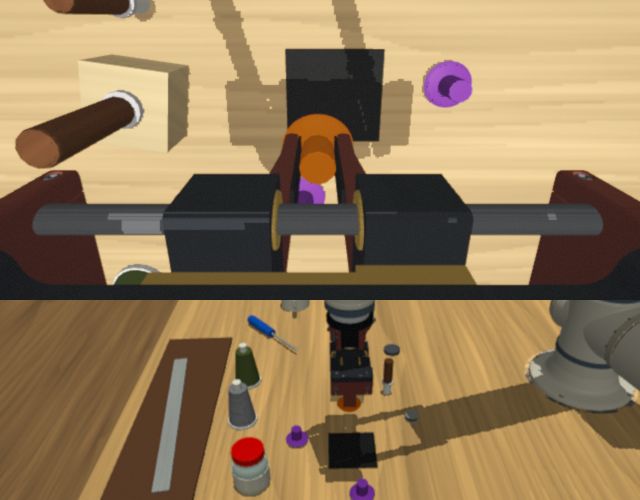

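The cap is held by its stub at about (318,240) in the wrist picture, and looks level between the fingers in the side view. Its position as the wrist camera sees it, against the TCP, gives the camera's bias. I'll use that, then place it.

```bash
cat > /tmp/c.py <<'E'
from m import *
im=load('g_w');W=world(im);O=((3,120,50),(22,255,255))
m=region(im,W,(.522,.189),.03,.125,.14,O);s,R,e,P=circ(im,m,.1312);print('stub',s.round(4),R.round(4),np.median(W[...,2][m]).round(4),e,m.sum(),P.min(0).round(4),P.max(0).round(4))
m=region(im,W,(.522,.189),.035,.095,.115,O);print('disc',W[m].min(0).round(4),W[m].max(0).round(4),np.median(W[m],0).round(4),m.sum())
E
python3 /tmp/c.py
```

```text
stub [0.5209 0.1887] 0.0102 0.1313 (317.44366455078125, 265.2954406738281) 1101 [0.5101 0.1788] [0.5313 0.1986]
disc [0.5007 0.1689 0.1042] [0.5204 0.2079 0.115 ] [0.5094 0.1884 0.1074] 1261
```

```bash
cat > /tmp/d.py <<'E'
from m import *
Q=[0,0,1,0]; x,y=.4983,-.2446
move_l((.522,.189,.16),.15); move_to((x,y,.15),Q); move_l((x,y,.078),.1); hold(.3)
s=state(); b=s['ft_force'].copy(); print(s['ee_pos'].round(4),b.round(2),s['finger_gap'])
for z in(.072,.069,.066,.064,.062):
    move_l((x,y,z),.03); hold(.1); s=state(); f=s['ft_force']-b; print(z,s['ee_pos'].round(4),f.round(2),s['finger_gap'].round(4))
    if f[2]>5 or np.hypot(f[0],f[1])>6: print('stop');break
snap('wrist','p_w'); print(s['time'])
E
python3 /tmp/d.py
```

```text
[ 0.4985 -0.2448  0.0786] [ 0.21 -0.42 -0.5 ] 0.01948962849787766Traceback (most recent call last):
  File "/tmp/d.py", line 6, in <module>
    move_l((x,y,z),.03); hold(.1); s=state(); f=s['ft_force']-b; print(z,s['ee_pos'].round(4),f.round(2),s['finger_gap'].round(4))
                                                                                                         ^^^^^^^^^^^^^^^^^^^^^
AttributeError: 'float' object has no attribute 'round'
```

```bash
cat > /tmp/d.py <<'E'
from m import *
x,y=.4983,-.2446; b=np.array([.21,-.42,-.5])
for z in(.069,.066,.064,.062):
    move_l((x,y,z),.03); hold(.1); s=state(); f=s['ft_force']-b; print(z,s['ee_pos'].round(4),f.round(2),round(s['finger_gap'],4))
    if f[2]>5 or np.hypot(f[0],f[1])>6: print('stop');break
snap('wrist','p_w'); print(s['time'])
E
python3 /tmp/d.py
```

```text
0.069 [ 0.4983 -0.2446  0.069 ] [ 0.68  0.55 -0.01] 0.019
0.066 [ 0.4983 -0.2446  0.0659] [-0.12  0.44  0.27] 0.0194
0.064 [ 0.4983 -0.2446  0.064 ] [0.06 1.17 0.96] 0.0192
0.062 [ 0.4983 -0.2446  0.062 ] [0.12 0.14 0.99] 0.0192
16.875
```

View pics/p_w.png

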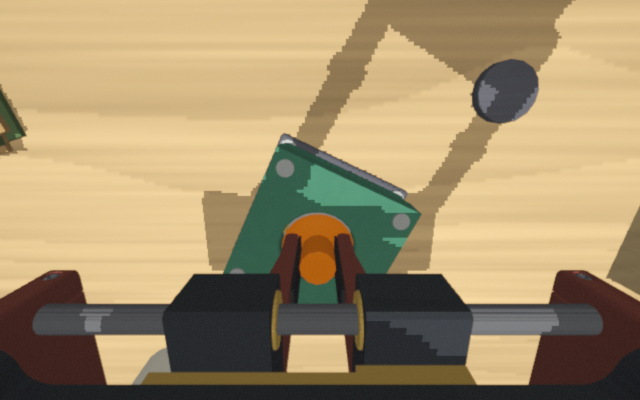

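The orange disc sits inside the recess's rim at about (318,235), with negligible force. Let go, back off and measure the cap.

```bash
cat > /tmp/e.py <<'E'
from m import *
Q=[0,0,1,0]; x,y=.4983,-.2446
gripper_open(); hold(.2); move_l((x,y,.22),.2); hold(.3)
im=snap('wrist','c_w'); W=world(im);O=((3,120,50),(22,255,255)); c=(.4975,-.2448)
m=region(im,W,c,.03,.065,.08,O);s,R,e,P=circ(im,m,.0725);print('stub',s.round(4),R.round(4),np.median(W[...,2][m]).round(4))
m=region(im,W,c,.03,.04,.056,O);D=W[m];s,R,e,P=circ(im,m,.0485);print('disc',s.round(4),R.round(4),np.median(D[:,2]).round(4))
pl=np.linalg.lstsq(np.c_[D[:,:2],np.ones(len(D))],D[:,2],rcond=None)[0]; print('tilt',pl[:2].round(3),state()['time'])
cv2.imwrite('pics/c.png',cv2.resize(im['frame'][120:260,230:410],None,fx=3,fy=3))
E
python3 /tmp/e.py
```

```text
stub [ 0.4983 -0.2449] 0.0096 0.0727
disc [ 0.4987 -0.2447] 0.0214 0.0485
tilt [-0.01   0.002] 19.55
```

View pics/c.png

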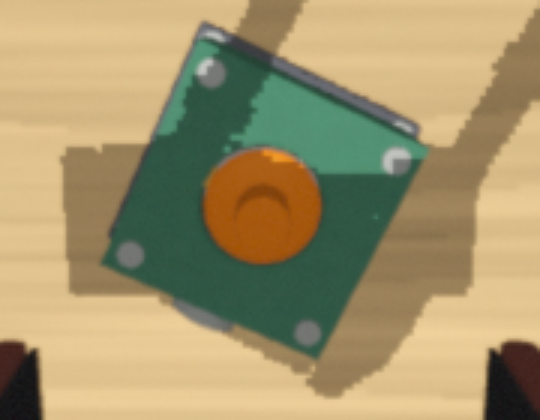

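The cap is seated upright, stub top at z = 0.0727, tilt 0.01, centred under 1 mm. Taking the pusher.

```bash
cat > /tmp/f.py <<'E'
from m import *
Q=[0,0,1,0]; x,y=.516,.0303
move_to((x,y,.20),Q); move_l((x,y,.069),.12); hold(.2); print(state()['ee_pos'].round(4))
close(); hold(.2); s=state(); print(s['finger_gap'],s['ee_pos'].round(4),s['ft_force'].round(2))
move_l((x,y,.20),.12); hold(.3); s=state(); print(s['finger_gap'],s['ee_pos'].round(4),s['ft_force'].round(2),s['time'])
im=snap('wrist','h_w'); sd=snap('side','h_s')
W=world(im)
for n,c,lo,hi,z in(('top',(x,y),.24,.26,.251),):
    m=region(im,W,c,.03,lo,hi); q,R,e,P=circ(im,m,z); print(n,q.round(4),R.round(4),np.median(W[...,2][m]).round(4))
Ws=world(sd)
for lo in(.14,.16,.18,.20):
    m=(np.hypot(Ws[...,0]-x,Ws[...,1]-y)<.03)&(Ws[...,2]>lo)&(Ws[...,2]<lo+.01); D=Ws[m]
    if len(D)>5: print(lo,len(D),'x mid',((np.percentile(D[:,0],3)+np.percentile(D[:,0],97))/2).round(4),'y max',np.percentile(D[:,1],95).round(4))
m=(np.hypot(Ws[...,0]-x,Ws[...,1]-y)<.03)&(Ws[...,2]>.1); print('lowest',np.sort(Ws[...,2][m])[:8].round(4))
cv2.imwrite('pics/h.png',np.hstack([cv2.resize(im['frame'][150:350,200:440],(480,400)),cv2.resize(sd['frame'][80:260,280:424],(320,400))]))
E
python3 /tmp/f.py
```

```text
[0.5164 0.0303 0.0698]
0.025585719085374763 [0.516  0.0303 0.069 ] [-0.38 -0.51  0.06]
0.02568457993250327 [0.5159 0.0303 0.1996] [-0.19 -0.17 -0.56] 24.775
top [0.5035 0.03  ] 0.0135 0.2486
0.14 48 x mid 0.5192 y max 0.0428
0.16 35 x mid 0.5191 y max 0.0441
0.18 39 x mid 0.5194 y max 0.0456
0.2 63 x mid 0.5187 y max 0.0549
lowest [0.1356 0.1377 0.138  0.1381 0.1381 0.1383 0.1384 0.1392]
```

View pics/h.png

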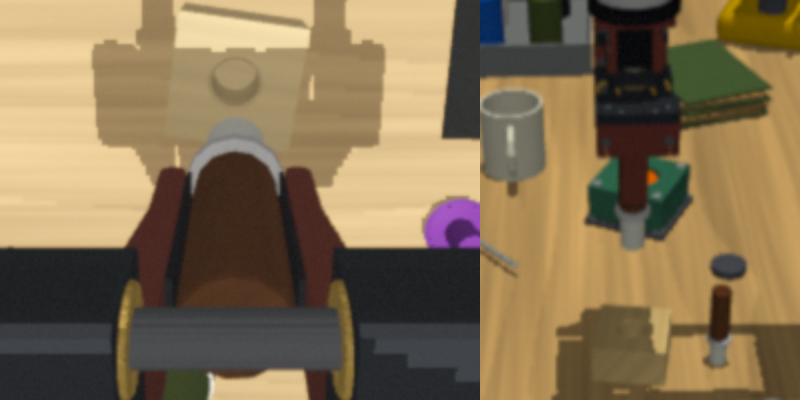

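The pusher is held upright: its axis shifts by under 0.3 mm between z = 0.14 and 0.18 in the side view. Now the gentle press, in small steps with the force watched.

```bash
cat > /tmp/g.py <<'E'
from m import *
Q=[0,0,1,0]; x,y=.4985,-.2448
move_to((x,y,.20),Q); move_l((x,y,.143),.1); hold(.3)
b=np.mean([ (hold(.05),state()['ft_force'])[1] for _ in range(6)],0); s=state(); print(s['ee_pos'].round(4),b.round(2),s['time'])
z=.1375; move_l((x,y,z),.03); pk=0; snapped=False; log=[]
while z>.118:
    z-=.0002 if snapped else .0003
    move_l((x,y,z),.008); hold(.02); s=state(); f=(s['ft_force']-b)[2]; log.append((round(z*1e3,1),round(s['ee_pos'][2]*1e3,2),round(f,1)))
    pk=max(pk,f)
    if not snapped and pk>5 and f<.55*pk and z<.1325: snapped=True; print('snap at',z,pk)
    if snapped and f>7: print('seat');break
    if f>19 or s['time']>56: print('stop',f);break
print(log, s['time'], s['ft_force'].round(1))
E
python3 /tmp/g.py
```

```text
[ 0.4985 -0.2448  0.143 ] [-0.02 -0.05 -1.2 ] 27.2583
snap at 0.12400000000000025 12.663106891490177
seat
[(137.2, np.float64(137.24), np.float64(0.5)), (136.9, np.float64(136.91), np.float64(0.4)), (136.6, np.float64(136.55), np.float64(0.1)), (136.3, np.float64(136.5), np.float64(1.7)), (136.0, np.float64(136.16), np.float64(2.4)), (135.7, np.float64(135.7), np.float64(0.9)), (135.4, np.float64(135.38), np.float64(1.9)), (135.1, np.float64(135.1), np.float64(1.5)), (134.8, np.float64(134.78), np.float64(1.7)), (134.5, np.float64(134.5), np.float64(0.8)), (134.2, np.float64(134.16), np.float64(1.5)), (133.9, np.float64(133.88), np.float64(1.3)), (133.6, np.float64(133.59), np.float64(2.2)), (133.3, np.float64(133.3), np.float64(2.4)), (133.0, np.float64(132.98), np.float64(2.3)), (132.7, np.float64(132.69), np.float64(1.7)), (132.4, np.float64(132.37), np.float64(1.4)), (132.1, np.float64(132.08), np.float64(1.0)), (131.8, np.float64(131.78), np.float64(1.6)), (131.5, np.float64(131.47), np.float64(2.1)), (131.2, np.float64(131.16), np.float64(2.5)), (130.9, np.float64(130.84), np.f
[... 489 characters left out ...]
64(127.94), np.float64(7.0)), (127.3, np.float64(127.76), np.float64(7.0)), (127.0, np.float64(127.55), np.float64(8.8)), (126.7, np.float64(127.35), np.float64(8.2)), (126.4, np.float64(127.17), np.float64(8.9)), (126.1, np.float64(126.96), np.float64(7.6)), (125.8, np.float64(126.83), np.float64(9.2)), (125.5, np.float64(126.71), np.float64(10.3)), (125.2, np.float64(126.63), np.float64(11.0)), (124.9, np.float64(126.5), np.float64(11.1)), (124.6, np.float64(126.39), np.float64(11.6)), (124.3, np.float64(126.2), np.float64(12.7)), (124.0, np.float64(124.15), np.float64(2.9)), (123.8, np.float64(123.97), np.float64(6.5)), (123.6, np.float64(123.96), np.float64(7.7))] 40.125 [-1.1  0.5  6.5]
```

Clean snap: the peak was 12.7 N, the force fell to 2.9 N, and then the seat showed at about 28 mm. Lift off and check the cap while the pusher is still in hand.

```bash
cat > /tmp/i.py <<'E'
from m import *
x,y=.4985,-.2448
move_l((x,y,.15),.06); move_l((x,y,.20),.15); move_to((.516,.0303,.20),[0,0,1,0]); hold(.2)
im=snap('top','i_t');sd=snap('side','i_s'); O=((3,120,50),(22,255,255)); c=(.4975,-.2448)
for n,i in(('top',im),('side',sd)):
    W=world(i); 
    for lo,hi in((.053,.08),(.03,.05)):
        m=region(i,W,c,.03,lo,hi,O); D=W[m]; print(n,lo,len(D),np.median(D,0).round(4) if len(D) else '', (np.percentile(D[:,2],[5,95]).round(4)) if len(D) else '')
W=world(sd)
for lo in(.14,.16,.18):
    m=(np.hypot(W[...,0]-.516,W[...,1]-.0303)<.03)&(W[...,2]>lo)&(W[...,2]<lo+.01); D=W[m]
    print(lo,'x mid',((np.percentile(D[:,0],3)+np.percentile(D[:,0],97))/2).round(4),'y',np.percentile(D[:,1],95).round(4))
m=(np.hypot(W[...,0]-.516,W[...,1]-.0303)<.03)&(W[...,2]>.1); print('lowest',np.sort(W[...,2][m])[:8].round(4),state()['time'],state()['finger_gap'])
cv2.imwrite('pics/i.png',np.hstack([cv2.resize(sd['frame'][130:200,310:410],(500,350)),cv2.resize(sd['frame'][80:260,280:424],(280,350))]))
E
python3 /tmp/i.py
```

```text
top 0.053 73 [ 0.4993 -0.245   0.0584] [0.0558 0.061 ]
top 0.03 247 [ 0.4982 -0.2438  0.0345] [0.0318 0.0386]
side 0.053 0  
side 0.03 9 [ 0.4868 -0.2584  0.0347] [0.0336 0.0375]
0.14 x mid 0.5191 y 0.0424
0.16 x mid 0.5192 y 0.0424
0.18 x mid 0.5202 y 0.0443
lowest [0.1366 0.1368 0.1372 0.1374 0.1376 0.1376 0.1385 0.1386] 42.5667 0.02558706955532248
```

View pics/i.png

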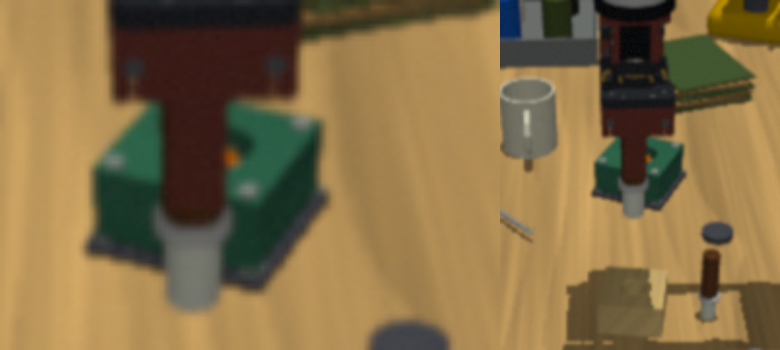

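The cap stays down with nothing touching it: stub top about 59 mm and disc top about 35 mm, so the underside is about 27–28 mm. The pusher hangs upright over its stand, nose at about (190,300) in the crop. Putting it back.

```bash
cat > /tmp/j.py <<'E'
from m import *
x,y=.516,.0303
move_l((x,y,.115),.12); hold(.2); b=state()['ft_force'].copy(); print(b.round(2))
for z in(.10,.09,.08,.074,.072,.071,.070,.069):
    move_l((x,y,z),.06); hold(.05); s=state(); f=s['ft_force']-b; print(z,s['ee_pos'].round(4),f.round(1))
    if f[2]>4 or np.hypot(f[0],f[1])>6: print('contact');break
if z<=.073:
    gripper_open(); hold(.2); move_l((x,y,.20),.15); move_l((x-.04,y,.27),.2); hold(.3)
    im=snap('wrist','j_w'); t=snap('top','j_t')
    for n,i in(('wrist',im),('top',t)):
        W=world(i)
        for lo,hi,r,zz in((.112,.13,.03,.12),(.034,.044,.055,.04)):
            m=region(i,W,(x,y),r,lo,hi); q,R,e,P=circ(i,m,zz); rc=cv2.minAreaRect((P*1000).astype(np.float32)); print(n,q.round(4),R.round(4),np.median(W[...,2][m]).round(4),np.round(rc[0],1))
    cv2.imwrite('pics/j.png',np.vstack([cv2.resize(im['frame'][50:250],(640,200)),t['frame'][80:320]]))
print(state()['time'])
E
python3 /tmp/j.py
```

```text
[-0.51  0.78 -1.03]
0.1 [0.5158 0.0303 0.0996] [ 0.8 -1.  -0.3]
0.09 [0.5158 0.0303 0.0897] [ 0. -0.  1.]
0.08 [0.5158 0.0303 0.0796] [ 0.7 -0.7  0.1]
0.074 [0.5158 0.0303 0.0737] [ 0.5 -2.  -0.8]
0.072 [0.516  0.0303 0.072 ] [-0.4 -1.   0.7]
0.071 [0.516  0.0303 0.071 ] [-0.   0.2 -0.6]
0.07 [0.516  0.0303 0.0699] [ 0.6 -1.  -0.3]
0.069 [0.516  0.0303 0.069 ] [ 1.2 -1.3  0.4]
wrist [0.5151 0.0302] 0.0127 0.1199 [514.9  30.2]
wrist [0.5161 0.03  ] 0.0356 0.0403 [516.4  30.4]Traceback (most recent call last):
  File "/tmp/j.py", line 13, in <module>
    m=region(i,W,(x,y),r,lo,hi); q,R,e,P=circ(i,m,zz); rc=cv2.minAreaRect((P*1000).astype(np.float32)); print(n,q.round(4),R.round(4),np.median(W[...,2][m]).round(4),np.round(rc[0],1))
                                         ~~~~^^^^^^^^
  File "m.py", line 15, in circ
    c=max(c,key=cv2.contourArea)[:,0].astype(float)
      ~~~^^^^^^^^^^^^^^^^^^^^^^^
ValueError: max() iterable argument is empty
```

The pusher is back where it started: top at (0.5151, 0.0302, 0.120), against (0.5152, 0.0303, 0.120) from the same viewpoint before. The arm only hid it from the top camera. One last look at the cap from near, and one at the bench.

```bash
cat > /tmp/k.py <<'E'
from m import *
move_to((.4585,-.243,.22),[0,0,1,0]); hold(.3)
im=snap('wrist','k_w'); t=snap('top','k_t'); W=world(im); O=((3,120,50),(22,255,255)); c=(.4975,-.2448)
for lo,hi,z in((.055,.066,.060),(.03,.042,.036)):
    m=region(im,W,c,.03,lo,hi,O); q,R,e,P=circ(im,m,z); D=W[m]; pl=np.linalg.lstsq(np.c_[D[:,:2],np.ones(len(D))],D[:,2],rcond=None)[0]
    print(q.round(4),R.round(4),np.median(D[:,2]).round(4),'tilt',pl[:2].round(3),len(D))
print(state()['time'])
cv2.imwrite('pics/k.png',np.vstack([np.hstack([cv2.resize(im['frame'][120:270,220:420],(320,240)),cv2.resize(im['frame'][120:270,400:600],(320,240))]),t['frame'][80:320]]))
E
python3 /tmp/k.py
```

```text
[ 0.4981 -0.2448] 0.0096 0.0602 tilt [0.053 0.003] 241
[ 0.4999 -0.245 ] 0.0183 0.0362 tilt [-0.021  0.004] 609
51.0167
```

View pics/k.png

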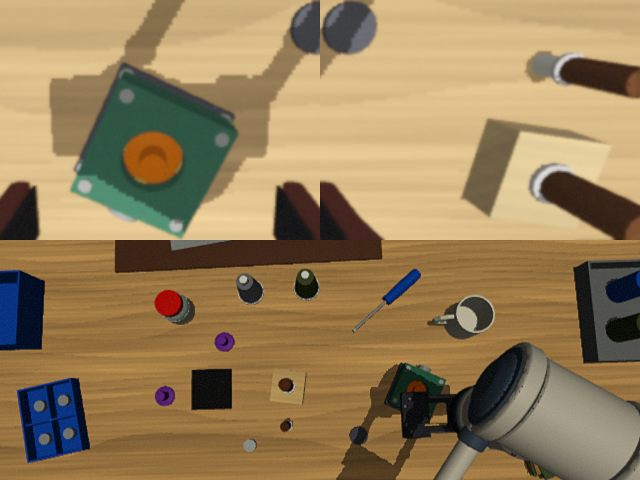

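The close view shows the cap deep in the recess (152,157), and the pusher's collar resting on the stand. In the top view every bystander is where it was. Handing in.

```bash
python3 -c "
from bench import *
job_done(); print(state()['time'])"
```

```text
the job is handed in; nothing more can be done
the job is handed in; nothing more can be done
```

I set the orange cap upright in the housing's recess, let go, pressed it home with the pusher, put the pusher back in its stand and handed the job in at about 51 s of 72 s. The hand-in gave no verdict.

- **Placing:** After release the cap rested level with its stub top at 72.7 mm, so its underside was at about 40.5 mm. It was within 1 mm of the recess axis.
- **Pressing:** The force peaked at 12.7 N by the wrist sensor, then fell to 2.9 N as the cap snapped in. I stopped at 7.7 N on the seat.
- **Cap at the end:** Its underside is at about 28.2 mm, within 1 mm of the recess axis.
- **Pusher at the end:** It is back in its stand with its top at 120 mm, as at the start. The sideways position matched the first measurement to 0.1 mm from the same viewpoint.
- **Bystanders:** They look unmoved in the last top view.

**Checks that failed or disagreed:**
- The top and side cameras differed by about 4 mm in y, so I worked from the wrist camera.
- Triangulated heights came out up to about 7 mm low. The depth readings matched the task's heights, and I used those.
- The last tilt fit on the small stub top read 0.05 rad against 0.02 rad on the disc; I put that down to edge pixels.
- The top camera's check of the returned pusher failed because the arm hid it, so I relied on the wrist view.

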